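# Send a sleeved soap bar down the flap chute

## Robot

A 6-joint arm with a two-finger parallel gripper is mounted at the origin on the work surface. World frame = base frame: x ahead of the robot, y to its left, z up, the work surface at z = 0. Lengths are in m, angles in rad, forces in N, time in s.
With the tool pointing down it reaches from about 0.4 to 0.825 m from the base axis. Payload 7 kg.
Tool frame: the origin (TCP) lies on the mounting face of the last link; the fingertips stand 178 mm ahead of it and the grasp point (between the pads) lies arm.grip_depth ahead of it (arm.grip_depth is the distance from the TCP to the grasp point, in m); z points along the fingers, y is the direction in which the jaws open and shut (so a half turn about z gives the same grasp; the last joint's range is limited). The gripper opens to 88 mm and grips with 3 to 60 N. Pads are 19 mm wide; open, the fingers measure 130 mm over their backs; the gripper's body (78 mm by 193 mm) begins 47 mm behind the grasp point.
Start: joints at [1.547, 0.359, 0.012, 0, -1.224, -0.288], TCP at [0.207, 0.642, 0.405] pointing down, gripper open.
Joint ranges: [-3.07, 3.07], [-1.43, 2.12], [-1.02, 1.25], [-3.03, 1.67], [-3.05, -0], [-3.03, 3.03]. Speed limits (rad/s): [2.39, 2.39, 3.01, 3.14, 3.14, 3.14].

## Interface

Orientations are given as [roll, pitch, yaw] about the fixed x, y, z axes, in that order (R = Rz(yaw) Ry(pitch) Rx(roll)).
In Python, from station import arm gives the robot as it stands.
- The arm moves only by the tool carry_out, never from a script. Its argument "targets" is a list that holds one entry, the list of rows, each a list of 7 numbers: the turn, a rotation vector about the tool's x, y, z in units of 8 degrees (1.0 is 8 degrees), then the shift along the tool's x, y, z in units of 2.5 cm (1.0 is 2.5 cm), then the opening, from -1 (shut) to 1 (fully open). A call has 1 to 20 rows; each row shifts and turns the commanded pose from where the row before left it, along the tool's axes as they then stand; what a row does not reach is not made up. A row lasts 1/8 s, in which the tool goes at most 62.5 mm and 10.7 degrees, less where a joint would pass 70% of its speed; a pose out of reach is approached as far as the arm can. A call with a number of a shift or a turn outside -1 to 1 is refused whole. A call with a gripper value outside its range is refused whole. The fingers move at their own pace and stop on an object; "squeeze" is the grip in N (left out, the last holds). Time passes only in rows, so rows that do not move let the fingers close. It gives the time, the measured TCP pose, the force and the opening at its end, in the units of the state.
- arm.get_state(): the state, without advancing time (a new reading comes with each control period).
- arm.grab_frame(name): name is "side" or "top" or "wrist"; returns (picture, depth): 384x512x3 uint8, red, green, blue; 384x512 float32, m along the optical axis (not along the pixel's ray), 0 where there is no reading.
- arm.camera_model(name): a dict with "camera_matrix" (3x3 intrinsics, pixels), "distortion" ([k1, k2, p1, p2, k3] as OpenCV has them; the pictures are not rectified), "world_from_camera" (4x4, takes a point from camera to world coordinates). Camera axes: x right, y down, z forward; pixel columns grow to the right and rows downward; lengths in m; the calibration is good to about 2 mm. A picture is of the moment at which its call begins: read the wrist's pose just before it. camera_model takes no time and is no camera call; for the wrist camera it gives the pose at the moment of the call.
- arm.job_done(): hands the job in, once; it reports no verdict.
Trained networks look in the newest picture that a camera, given by its name, has taken for a name from the list of things; names that differ only in an ending like _2 or _b are one class to them, and where a whole thing is asked for, a point or a joint stands for the part that bears it (a point fixed in the world has none). Each returns a list of dicts, best first, with "conf" (0 to 1); they miss things now and then, are a little off and sometimes report something else, mostly with a low value. They report only what shows in the picture. A call takes as long as a camera call.
- arm.spot_in(camera, query): "point" ([row, column] in pixels, amid what is visible of it).
- arm.landmark_of(camera, query): "point" ([row, column] in pixels: a listed point, or the origin of a listed thing).
The state is a dict: "t": time; "q": joint angles; "qd": joint speeds; "joint_efforts": joint torques, N m; "eef_pos": TCP position; "ee_rot": TCP orientation; "force": force on the tool from outside, world axes, zero at the start; "moment": the same for the moment, N m; "width": finger opening in m.
Only numpy, scipy, OpenCV 4.12 (cv2) and the standard library are available. Lean on these libraries where they do the work, as an engineer would, in place of code of your own. Each camera call takes 0.05 s, during which the arm holds its last target.

## Task

One sleeved soap bar lies flat on the raised steel feed deck, on the robot's side of the chute mouth at the deck's far side. Push it across the deck with the fingertips, never lifting it or turning it up on its edge: between the guide wings, through the mouth's hanging flap and over the deck's brink, so that it slides down into the catch pan, then draw the fingers back out so the flap swings shut behind it. Leave the other things on the deck and bench where they are.

Things in the scene. Friction and masses are not known exactly. Their poses are not given: they have to be found in the camera images.
- bar: the soap bar to send: flat block 84 mm long (its x), 56 wide (y), 30 high (z), about 0.13 kg, kraft sleeve with bare pink soap at its +x end, slides easily (friction 0.23); the only bar lying flat on the deck. Origin in the middle of its underside. At the start its x axis is within 0.6 rad of the chute's, its origin 125 to 190 mm before the flap, up to 100 mm left or right of the chute's middle line
- chute: fixed stainless feed stand. Origin on its deck (120 mm above the bench), below the flap's hinge, mid-mouth; x points down the chute, away from the robot, z up. Deck x = -263 to +42, y = +-195 mm. Mouth 80 mm wide between 3 mm cheek plates, 66 mm high, x = -12 to +45, with feet out to y = +-64. Hinge tube, 8 mm thick, across the mouth at x = 0, its axis 60 mm above the deck. Nothing is higher than 66 mm
- wing_left (a point): tip of the left (+y) guide wing, at deck level: x = -70, y = +75 mm from the chute's origin. The wing is a 3 mm plate, 25 mm high, leading from here to the mouth's edge at x = -12, y = +40 mm
- wing_right (a point): tip of the right (-y) guide wing, the mirror image of the left one
- brink (a point): middle of the deck's far edge in the mouth, 42 mm beyond the hinge. The deck is flat up to here, then a slide falls at 42 degrees to a catch pan on the bench (270 x 240 mm, rim 28 mm). The bar tips and slides off by itself once its middle is past here, its rear then level with the hinge, so the fingers must follow up to 10 mm in under the hinge tube: lean them forward, about 35 degrees
- flap (a joint): sheet-metal gravity flap, 76 mm wide, hanging from the hinge tube to 6 mm above the deck, 25 g. Value in rad: 0 = shut (it then hangs 0.1 rad inwards of plumb), growing to 1.45 as its lower edge swings in, away from the robot; it does not open towards the robot. It gives way to under 1 N, rides on top of whatever is below it and falls shut by itself. With a bar lying under it, it stands at about 0.9
- upright_a: sleeved soap bar like the one to send but standing on end, 30 x 56 mm by 84 mm tall, origin in the middle of its underside; a bystander on the deck beside the mouth, on the robot's left (+y)
- upright_b: sleeved soap bar like the one to send but standing on end, 30 x 56 mm by 84 mm tall, origin in the middle of its underside; a bystander on the deck beside the mouth, on the robot's right (-y)
- tape: roll of brown tape lying flat, 90 mm across, 36 mm high, origin in the middle of its underside; a bystander
- stamp: small turned wooden hand stamp standing upright, 40 mm across, 70 mm high, origin in the middle of its underside; a bystander
- jar: amber jar, 68 mm across, 75 mm high, origin in the middle of its underside; a bystander
- brush: small brush with a wooden handle lying along its x axis, origin under its middle; a bystander

How it is judged:
By the outcome, as a careful person would: the job done as asked, in the order asked, and still so for the second after the job is handed in, with the robot touching nothing.
It also fails if it takes over 72 s, if anything falls off the work surface, if the arm or the gripper's body presses on something with over 40 N, if the wrist force passes 120 N, or if a joint passes its speed limit or range.

## Working session

There is one attempt and no reset: what is moved stays moved. The work goes in short steps, Python scripts to look and compute and a tool call to move; the robot and the scene stay as the last step left them, time stands still between calls to the robot, and variables do not carry over. Pictures are saved under pics/ and viewed, and the job is handed in when it is done.

Besides the shell and the picture viewer there is one more tool, called after "Call:" as name([rows], argument=value, ...), one row to a line, values as JSON. carry_out: Moves the arm, as the interface text tells. Its arguments: {"type":"object","properties":{"targets":{"type":"array"},"squeeze":{"type":"number"}},"required":["targets"]}

```bash
ls; mkdir -p pics; python3 - <<'E'
from station import arm
import cv2
s=arm.get_state()
print({k:s[k] for k in('t','eef_pos','ee_rot','width','force')}, arm.grip_depth)
for n in('side','top','wrist'):
    im,d=arm.grab_frame(n)
    cv2.imwrite(f'pics/a_{n}.png',im[:,:,::-1])
    for q in ('bar','chute','wing_left','wing_right','brink','upright_a','tape','stamp','jar','brush'):
        r=arm.landmark_of(n,q)
        print(n,q,[(x['point'],round(x['conf'],2)) for x in r[:3]])
E
```

```text
pics
{'t': 0.0, 'eef_pos': array([0.20701955, 0.64226455, 0.40369757]), 'ee_rot': array([ 3.13994693e+00, -1.50901196e-04, -3.11963012e-01]), 'width': 0.08764412696463807, 'force': array([1.18390406, 0.29465606, 0.1279138 ])} 0.1593
side bar [([207.3, 233.4], 0.92)]
side chute [([172.3, 263.7], 0.69)]
side wing_left [([170.8, 230.1], 0.64), ([246.2, 312.9], 0.17)]
side wing_right [([189.1, 265.3], 0.97), ([247.4, 312.9], 0.66)]
side brink []
side upright_a [([190.3, 300.9], 0.68), ([155.0, 228.1], 0.63), ([171.7, 231.2], 0.49)]
side tape []
side stamp [([248.8, 311.6], 0.63)]
side jar [([287.4, 385.8], 0.8), ([157.1, 227.8], 0.2)]
side brush [([177.3, 162.3], 0.88)]
top bar [([224.1, 276.7], 0.83), ([184.9, 216.8], 0.36)]
top chute [([157.9, 246.5], 0.94), ([228.0, 124.6], 0.45)]
top wing_left [([186.2, 213.7], 0.84)]
top wing_right [([177.6, 272.0], 0.63)]
top brink [([141.2, 244.0], 0.62)]
top upright_a [([169.8, 190.2], 0.97), ([151.0, 298.6], 0.62)]
top tape [([215.6, 161.9], 0.67)]
top stamp [([170.3, 336.8], 0.73), ([225.6, 122.7], 0.7)]
top jar []
top brush [([226.7, 122.5], 0.57)]
wrist bar []
wrist chute []
wrist wing_left []
wrist wing_right []
wrist brink []
wrist upright_a []
wrist tape []
wrist stamp []
wrist jar []
wrist brush []
```

View pics/a_side.png

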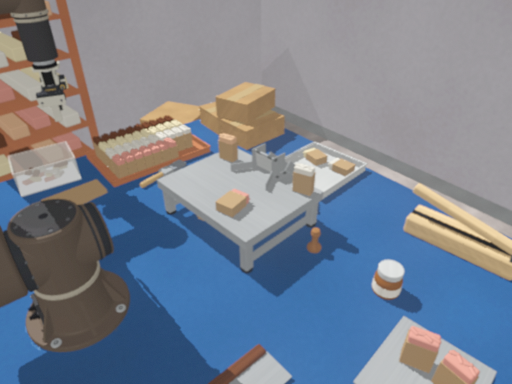

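View pics/a_top.png

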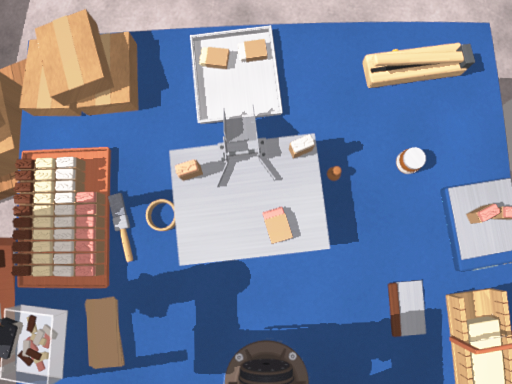

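View pics/a_wrist.png

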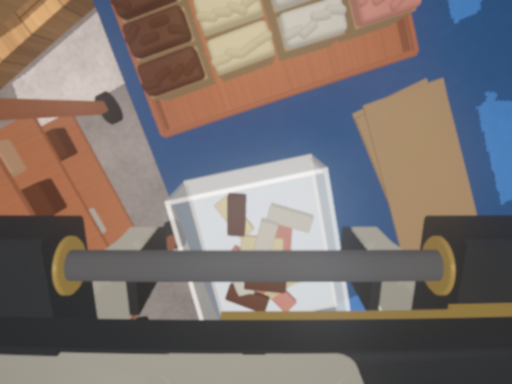

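```bash
cat > h.py <<'E'
import numpy as np, cv2
from station import arm
def cloud(n):
    im,d=arm.grab_frame(n); m=arm.camera_model(n)
    K=np.array(m['camera_matrix']);D=np.array(m['distortion']);T=np.array(m['world_from_camera'])
    h,w=d.shape; v,u=np.mgrid[:h,:w]
    p=cv2.undistortPoints(np.stack([u,v],-1).reshape(-1,1,2).astype(np.float64),K,D).reshape(h,w,2)
    P=np.dstack([p*d[...,None],d])
    W=P@T[:3,:3].T+T[:3,3]; W[d==0]=np.nan
    return im,d,W,(K,D,T)
def ray_at_z(px,cam,z):
    K,D,T=cam
    p=cv2.undistortPoints(np.array([[[px[1],px[0]]]],float),K,D)[0,0]
    r=T[:3,:3]@np.array([p[0],p[1],1]); o=T[:3,3]
    return o+r*(z-o[2])/r[2]
def proj(P,cam):
    K,D,T=cam; Ti=np.linalg.inv(T)
    x,_=cv2.projectPoints(np.atleast_2d(np.asarray(P,float)),cv2.Rodrigues(Ti[:3,:3])[0],Ti[:3,3],K,D); return x.reshape(-1,2)
E
python3 - <<'E'
from h import *
im,d,W,cam=cloud('top')
np.savez('top.npz',im=im,W=W)
z=W[...,2]
for q,p,h in (('bar',(224.1,276.7),.12),('chute',(157.9,246.5),.12),('wl',(186.2,213.7),.12),('wr',(177.6,272),.12),('brink',(141.2,244),.12)):
    print(q,ray_at_z(p,cam,h).round(4))
deck=(abs(z-.12)<.006)
n,l,st,c=cv2.connectedComponentsWithStats(deck.astype(np.uint8))
i=1+np.argmax(st[1:,4]); pts=W[l==i]; print(len(pts),np.median(pts[:,2]))
r=cv2.minAreaRect((pts[:,:2]*1000).astype(np.float32)); print('deck',r)
m=(abs(z-.15)<.008)
n,l,st,c=cv2.connectedComponentsWithStats(m.astype(np.uint8))
for i in range(1,n):
    if st[i,4]>100:
        p=W[l==i]; print(c[i],st[i,4],np.median(p[:,2]),cv2.minAreaRect((p[:,:2]*1000).astype(np.float32)))
for nm,c0 in(('ua',(168,188)),('ub',(146,302)),('bar',(224,277)),('stamp',(173,335)),('tape',(215,161))):
    print(nm,W[c0].round(3))
b=W[200:250,255:300].reshape(-1,3)
E
```

```text
bar [ 0.4369 -0.0397  0.12  ]
chute [0.6131 0.0343 0.12  ]
wl [0.5403 0.1221 0.12  ]
wr [ 0.5585 -0.0312  0.12  ]
brink [0.6584 0.0399 0.12  ]
15047 0.11994617472902602
deck ((507.19390869140625, 34.290740966796875), (307.26422119140625, 392.3359069824219), 5.058385372161865)
[380.78169014  58.46478873] 142 0.14562418670295219 ((870.215576171875, -338.8904724121094), (29.126848220825195, 48.302005767822266), 1.9499748945236206)
[84.62702703 85.0972973 ] 185 0.14994804803638484 ((822.5305786132812, 478.76611328125), (58.91443634033203, 170.1834716796875), 38.761573791503906)
[489.67114094 212.20134228] 149 0.14482589508011645 ((448.4866943359375, -594.9239501953125), (28.271501541137695, 54.34004211425781), 24.574296951293945)
[277.09490085 224.91643059] 706 0.14955920343472462 ((434.36663818359375, -39.83924102783203), (80.7149887084961, 55.907257080078125), 15.749652862548828)
ua [0.576 0.174 0.205]
ub [ 0.623 -0.106  0.199]
bar [ 0.436 -0.04   0.152]
stamp [ 0.574 -0.205  0.066]
tape [ 0.477  0.292 -0.001]
```

```bash
python3 - <<'E'
from h import *
th=np.radians(5.06); c,s=np.cos(th),np.sin(th)
O=np.array([.5072,.0343])+.1105*np.array([c,s]); print('O',O)
R=np.array([[c,s],[-s,c]])
for n in('top','side'):
    im,d,W,cam=cloud(n)
    L=np.dstack([(W[...,:2]-O)@R.T,W[...,2]-.12])*1000
    m=(L[...,2]>10)&(L[...,2]<100)&(L[...,0]>-250)&(L[...,0]<60)&(abs(L[...,1])<190)
    big=cv2.resize(im,None,fx=1,fy=1)
    P=L[m]
    for lo,hi in((-75,-60),(-60,-45),(-45,-30),(-30,-15),(-10,10),(10,30),(30,45)):
        q=P[(P[:,0]>lo)&(P[:,0]<hi)&(abs(P[:,1])<90)]
        if len(q): print(n,lo,hi,len(q),'z',q[:,2].min().round(),q[:,2].max().round(),'y',np.sort(q[:,1]).round()[::max(1,len(q)//12)])
    tops=P[(P[:,2]>75)]
    for sg in(1,-1):
        q=tops[tops[:,1]*sg>0]; print('upright',sg,len(q),q.min(0).round(),q.max(0).round())
    def w(x,y,z): return np.r_[O+R.T@np.array([x,y])/1000,.12+z/1000]
    pts=[w(-70,75,0),w(-70,-75,0),w(-12,40,0),w(-12,-40,0),w(42,0,0),w(-263,195,0),w(-263,-195,0),w(42,195,0),w(42,-195,0),w(0,40,60),w(0,-40,60)]
    px=proj(pts,cam)
    x0,y0=(150,100)
    if n=='side': x0,y0=140,120
    b=cv2.resize(im[y0:y0+180,x0:x0+200],None,fx=3,fy=3,interpolation=cv2.INTER_CUBIC)[:,:,::-1].copy()
    for u,v in px: cv2.circle(b,(int((u-x0+.5)*3),int((v-y0+.5)*3)),3,(0,0,255),1)
    cv2.imwrite(f'pics/b_{n}.png',b)
E
```

```text
O [0.61726937 0.04404598]
top -75 -60 22 z 11.0 29.0 y [-77. -74. -74. -74. -72. -72. -72. -70. -70. -68.  67.  68.  69.  70.
  70.  71.  72.  72.  73.  73.  75.  76.]
top -60 -45 26 z 13.0 29.0 y [-70. -68. -66. -63. -62. -61. -59.  61.  63.  63.  64.  66.  66.]
top -45 -30 26 z 11.0 29.0 y [-59. -57. -55. -55. -53. -50.  51.  53.  54.  55.  57.  58.  60.]
top -30 -15 25 z 12.0 28.0 y [-51. -49. -48. -46. -45. -44.  42.  44.  46.  47.  48.  50.  50.]
top -10 10 194 z 10.0 68.0 y [-56. -41. -34. -24. -16.  -7.   3.  13.  21.  28.  36.  41.  51.]
top 10 30 30 z 18.0 69.0 y [-43. -42. -42. -41. -41.  40.  40.  40.  40.  40.  40.  41.  41.  42.
  42.]
top 30 45 21 z 13.0 69.0 y [-43. -42. -41. -41. -41. -41. -40.  40.  40.  40.  40.  40.  40.  40.
  40.  40.  41.  42.  42.  42.  42.]
upright 1 220 [-41. 112.  75.] [-10. 167.  86.]
upright -1 236 [ -20. -179.   75.] [  18. -124.   88.]
side -75 -60 38 z 10.0 27.0 y [-76. -74. -74. -69.  66.  68.  69.  70.  71.  72.  73.  74.  75.]
side -60 -45 40 z 10.0 28.0 y [-68. -66. -62. -61.  57.  59.  60.  62.  63.  65.  65.  66.  67.  69.]
side -45 -30 33 z 10.0 28.0 y [-58. -56. -55. -51.  50.  51.  52.  53.  54.  55.  55.  56.  57.  57.
  58.  59.  60.]
side -30 -15 48 z 10.0 68.0 y [-51. -45. -44. -42.  38.  41.  43.  44.  45.  46.  47.  50.]
side -10 10 366 z 10.0 68.0 y [-50. -43. -41. -26. -19. -10.  -0.   7.  16.  24.  32.  39.  42.]
side 10 30 100 z 12.0 69.0 y [-46. -44. -44. -43. -43. -43. -42. -41. -41. -39.  40.  41.  42.]
side 30 45 72 z 14.0 68.0 y [-45. -44. -43. -43. -43. -42. -42. -41.  39.  40.  41.  42.]
upright 1 89 [-45. 114.  75.] [ -9. 167.  86.]
upright -1 132 [ -22. -181.   75.] [  17. -126.   87.]
```

View pics/b_top.png

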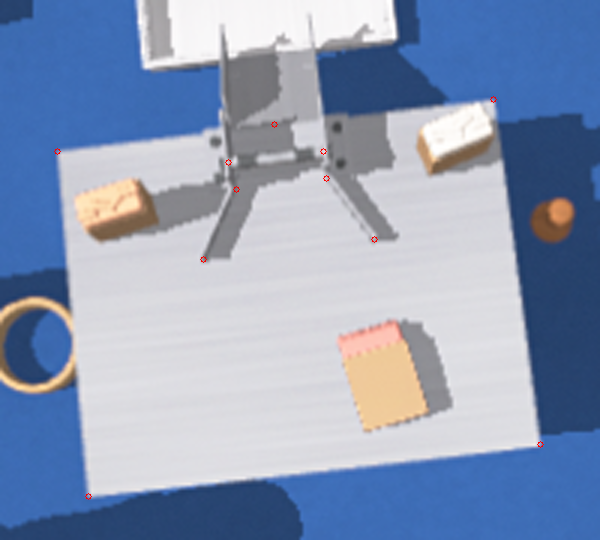

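View pics/b_side.png

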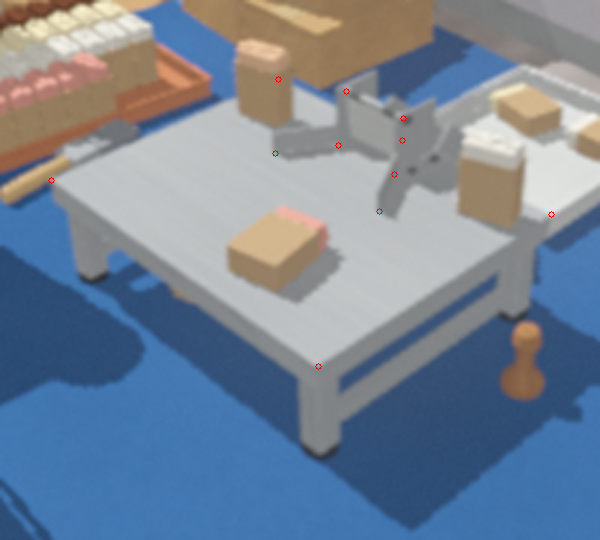

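Call:
carry_out([
  [[0, 0, 1, 0, 0, 0, -0.1], [0, 0, 1, 0, 0, 0, -0.1], [0, 0, 1, 0, 0, 0, -0.1], [0, 0, 1, 0, 0, 0, -0.1], [0, 0, 1, 0, 0, 0, -0.1], [0, 0, 1, 0, 0, 0, -0.1], [0, 0, 1, 0, 0, 0, -0.1], [0, 0, 1, 0, 0, 0, -0.1], [0, 0, 0.4, 0, 0, 0, -0.1], [0, 0, 0, 0.5, -1, 0, -0.1], [0, 0, 0, 1, -1, 0, -0.1], [0, 0, 0, 1, -1, 0, -0.1], [0, 0, 0, 1, -1, 0, -0.1], [0, 0, 0, 1, -1, 0, -0.1], [0, 0, 0, 1, -1, 0, -0.1], [0, 0, 0, 1, -0.7, 0, -0.1], [0, 0, 0, 1, 0, 0, -0.1], [0, 0, 0, 1, 0, 0, -0.1], [0, 0, 0, 1, 0, 0, -0.1]],
])

```text
t: 4.18
eef_pos: [0.3945, 0.4192, 0.4047]
ee_rot: [-3.142, 0.0, -1.485]
force: [0.0, 0.2, 0.5]
width: 0.0397
```

Call:
carry_out([
  [[0, 0, 0, 1, 0, 0, -0.1], [0, 0, 0, 1, 0, 0, -0.1], [0, 0, 0, 1, 0, 0, -0.1], [0, 0, 0, 1, 0, 0, -0.1], [0, 0, 0, 1, 0, 0, -0.1], [0, 0, 0, 1, 0, 0, -0.1], [0, 0, 0, 1, 0, 0, -0.1], [0, 0, 0, 1, 0, 0, -0.1], [0, 0, 0, 1, 0, 0, -0.1], [0, 0, 0, 1, 0, 0, -0.1], [0, 0, 0, 1, 0, 0, -0.1], [0, 0, 0, 1, 0, 0, -0.1], [0, 0, 0, 1, 0, 0, -0.1], [0, 0, 0, 1, 0, 0, -0.1], [0, 0, 0, 1, 0, 0, -0.1], [0, 0, 0, 1, 0, 0, -0.1], [0, 0, 0, 1, 0, 0, -0.1], [0, 0, 0, 1, 0, 0, -0.1], [0, 0, 0, 1, 0, 0, -0.1], [0, 0, 0, 1, 0, 0, -0.1]],
])

```text
t: 6.68
eef_pos: [0.437, -0.0795, 0.4047]
ee_rot: [-3.141, 0.0, -1.485]
force: [0.1, -0.2, -0.9]
width: 0.0394
```

Call:
carry_out([
  [[0, 0, 0, 0.9, 0, 0, -0.1], [0, 0, 0, 0, 0, 0, -0.1], [0, 0, 0, 0, 0, 1, -0.1], [0, 0, 0, 0, 0, 1, -0.1], [0, 0, 0, 0, 0, 1, -0.1], [0, 0, 0, 0, 0, 0.5, -0.1], [0, 0, 0, 0, 0, 0.5, -0.1], [0, 0, 0, 0, 0, 0, -0.1]],
])

```text
t: 7.68
eef_pos: [0.4392, -0.1003, 0.3043]
ee_rot: [3.141, -0.0, -1.485]
force: [0.9, -0.6, 0.7]
width: 0.0395
```

```bash
cat >> h.py <<'E'
th=np.radians(5.06); C_,S_=np.cos(th),np.sin(th)
O=np.array([.61727,.04405]); R=np.array([[C_,S_],[-S_,C_]])
def look(tag,n='side',box=(140,120,200,180)):
    im,d,W,cam=cloud(n); x0,y0,w,h=box
    cv2.imwrite(f'pics/{tag}.png',cv2.resize(im[y0:y0+h,x0:x0+w],None,fx=3,fy=3,interpolation=cv2.INTER_CUBIC)[:,:,::-1])
    L=np.dstack([(W[...,:2]-O)@R.T*1000,(W[...,2]-.12)*1000])
    return im,L
def tipC():
    s=arm.get_state(); from scipy.spatial.transform import Rotation as Q
    M=Q.from_euler('xyz',s['ee_rot']).as_matrix(); p=np.array(s['eef_pos'])+.178*M[:,2]
    print('t',s['t'],'tip C mm',((R@(p[:2]-O))*1000).round(1),'h',round((p[2]-.12)*1000,1),'q',np.round(s['q'],2),'rot',np.round(s['ee_rot'],3),'F',np.round(s['force'],1),'w',round(s['width'],4))
E
python3 - <<'E'
from h import *
tipC(); look('c1'); 
E
```

```text
t 7.675 tip C mm [-190.3 -128.1] h 6.3 q [ 0.22  0.08 -0.6  -0.   -0.88 -0.13] rot [ 3.141 -0.    -1.485] F [ 0.9 -0.6  0.7] w 0.0395
```

View pics/c1.png

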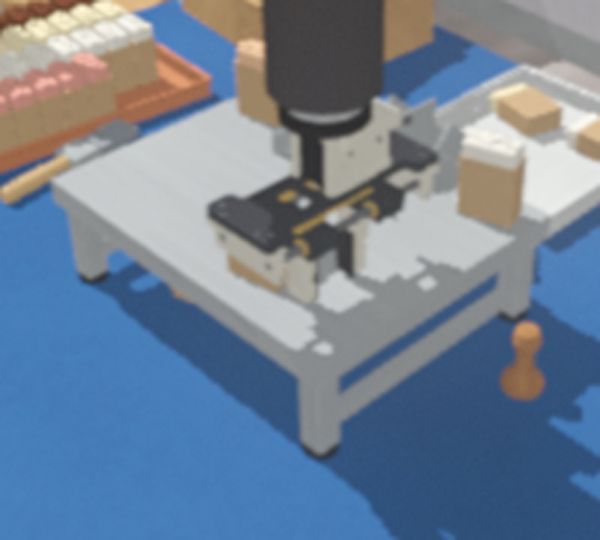

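Call:
carry_out([
  [[0, 0, 0, -0.25, 0, 0, -0.1], [0, 0, 0, -0.25, 0, 0, -0.1], [0, 0, 0, -0.25, 0, 0, -0.1], [0, 0, 0, -0.25, 0, 0, -0.1], [0, 0, 0, -0.25, 0, 0, -0.1], [0, 0, 0, -0.25, 0, 0, -0.1], [0, 0, 0, -0.25, 0, 0, -0.1], [0, 0, 0, -0.25, 0, 0, -0.1], [0, 0, 0, -0.25, 0, 0, -0.1], [0, 0, 0, -0.25, 0, 0, -0.1], [0, 0, 0, -0.25, 0, 0, -0.1], [0, 0, 0, -0.25, 0, 0, -0.1], [0, 0, 0, -0.25, 0, 0, -0.1], [0, 0, 0, -0.2, 0, 0, -0.1], [0, 0, 0, -0.1, 0, 0, -0.1], [0, 0, 0, -0.07, 0, 0, -0.1], [0, 0, 0, 0, 0, 0, -0.1], [0, 0, 0, 0, 0, 0, -0.1]],
])

```text
t: 9.98
eef_pos: [0.4316, -0.0102, 0.3047]
ee_rot: [3.142, 0.0, -1.485]
force: [0.1, 0.5, 0.9]
width: 0.0396
```

```bash
python3 - <<'E'
from h import *
tipC(); look('c2'); look('c2t','top',(150,100,200,180))
E
```

```text
t 9.975 tip C mm [-189.8  -37.7] h 6.7 q [ 0.44  0.05 -0.64 -0.   -0.88 -0.35] rot [ 3.142  0.    -1.485] F [0.1 0.5 0.9] w 0.0396
```

View pics/c2.png

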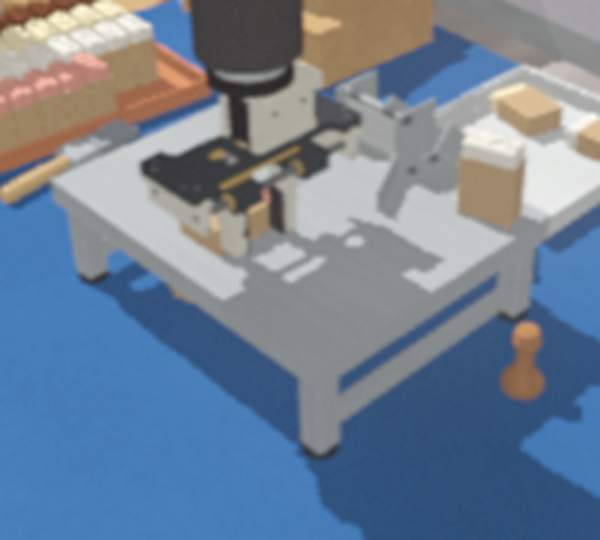

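View pics/c2t.png

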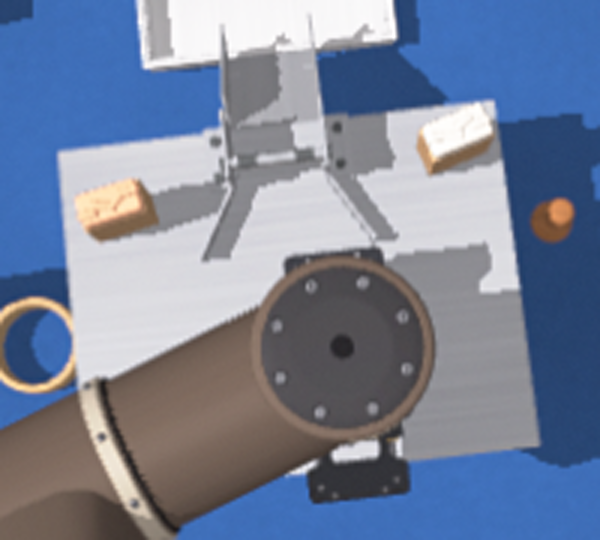

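Call:
carry_out([
  [[0, 0, 0, 0.3, 0, 0, -0.1], [0, 0, 0, 0.3, 0, 0, -0.1], [0, 0, 0, 0, 0, -1, -0.1], [0, 0, 0, 0, 0, -1, -0.1], [0, 0, 0, 0, 0, -1, -0.1], [0, 0, -1, 0, 0, 0, -0.6], [0, 0, -1, 0, 0, 0, -0.6], [0, 0, -1, 0, 0, 0, -0.6], [0, 0, -1, 0, 0, 0, -0.6], [0, 0, -1, 0, 0, 0, -0.6], [0, 0, -1, 0, 0, 0, -0.6], [0, 0, -1, 0, 0, 0, -0.6], [0, 0, -1, 0, 0, 0, -0.6], [0, 0, -1, 0, 0, 0, -0.6], [0, 0, -1, 0, 0, 0, -0.6], [0, 0, -1, 0, 0, 0, -0.6], [0, 0, -0.25, 0, 0, 0, -0.6], [0, 0, 0, -0.5, 0, 0, -0.6], [0, 0, 0, 0, 0, 0, -0.6]],
])

```text
t: 12.45
eef_pos: [0.4193, -0.0266, 0.3797]
ee_rot: [-3.141, 0.0, 0.084]
force: [-0.5, -0.2, 0.2]
width: 0.0176
```

```bash
python3 - <<'E'
from h import *
tipC()
for n,bx in(('wrist',(0,0,512,384)),('side',(140,120,200,180))):
    im,d,W,cam=cloud(n)
    L=np.dstack([(W[...,:2]-O)@R.T*1000,(W[...,2]-.12)*1000])
    x0,y0,w,h=bx; f=1 if n=='wrist' else 3
    cv2.imwrite(f'pics/d_{n}.png',cv2.resize(im[y0:y0+h,x0:x0+w],None,fx=f,fy=f)[:,:,::-1])
    m=(L[...,2]>24)&(L[...,2]<36)&(L[...,0]>-265)&(L[...,0]<-120)&(abs(L[...,1])<80)
    k,l,st,c=cv2.connectedComponentsWithStats(m.astype(np.uint8))
    for i in range(1,k):
        if st[i,4]>60:
            p=L[l==i]; print(n,c[i].round(),st[i,4],cv2.minAreaRect(p[:,:2].astype(np.float32)))
E
```

```text
t 12.45 tip C mm [-203.4  -52.8] h 81.7 q [ 0.41 -0.06 -0.55 -0.   -1.08  1.24] rot [-3.141  0.     0.084] F [-0.5 -0.2  0.2] w 0.0176
wrist [169. 173.] 7316 ((-182.25157165527344, 2.181528091430664), (56.265464782714844, 64.6916275024414), 89.6377944946289)
side [215. 189.] 355 ((-190.58685302734375, 2.0507259368896484), (82.39537048339844, 58.302879333496094), 2.214036703109741)
```

View pics/d_wrist.png

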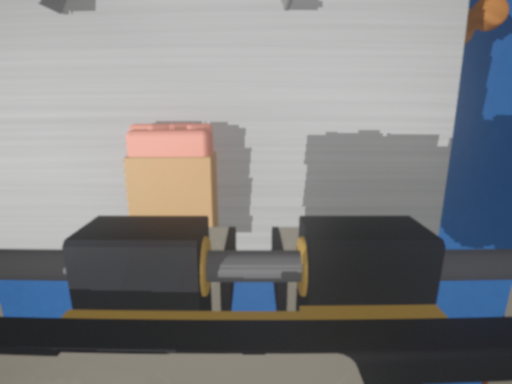

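View pics/d_side.png

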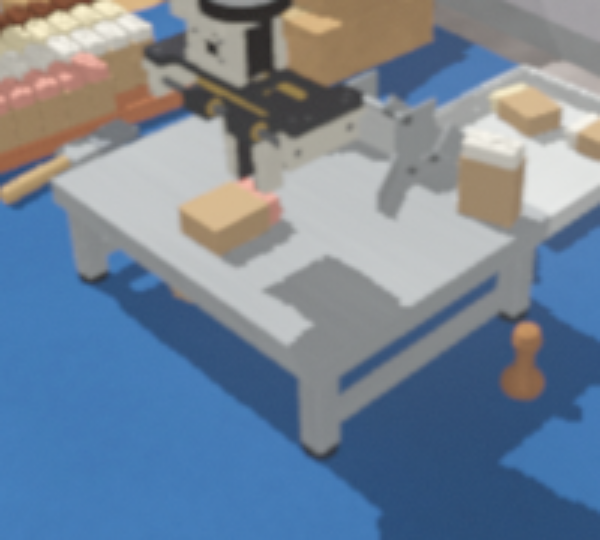

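Call:
carry_out([
  [[0, 0, 0, -0.5, -0.5, 0, -0.6], [0, 0, 0, -0.5, -0.5, 0, -0.6], [0, 0, 0, -0.5, -0.5, 0, -0.6], [0, 0, 0, -0.3, -0.6, 0, -0.6], [0, 0, 0, 0, 0, 0, -0.6], [0, 0, 0, 0, 0, 0, -0.6]],
])

```text
t: 13.3
eef_pos: [0.3713, 0.0222, 0.3798]
ee_rot: [-3.142, -0.0, 0.086]
force: [-0.0, -1.2, -0.2]
width: 0.0177
```

```bash
python3 - <<'E'
from h import *
tipC()
E
```

```text
t 13.3 tip C mm [-246.9   -0. ] h 81.8 q [ 0.6  -0.16 -0.63  0.   -1.09  1.06] rot [-3.142 -0.     0.086] F [-0.  -1.2 -0.2] w 0.0177
```

Call:
carry_out([
  [[0, 0, 0, -0.1, 0, 0, -0.6], [0, 0, 0, 0, 0, 0.5, -0.6], [0, 0, 0, 0, 0, 0.5, -0.6], [0, 0, 0, 0, 0, 0.5, -0.6], [0, 0, 0, 0, 0, 0.5, -0.6], [0, 0, 0, 0, 0, 0.5, -0.6], [0, 0, 0, 0, 0, 0.5, -0.6], [0, 0, 0, 0, 0, 0, -0.6], [0, 0, 0, 0, 0, 0, -0.6]],
])

```text
t: 14.42
eef_pos: [0.3688, 0.0221, 0.3049]
ee_rot: [3.142, -0.0, 0.086]
force: [0.6, -0.1, 0.7]
width: 0.0177
```

```bash
python3 - <<'E'
from h import *
tipC(); look('e1')
E
```

```text
t 14.425 tip C mm [-2.494e+02  1.000e-01] h 6.9 q [ 0.61 -0.07 -0.76  0.   -0.88  1.05] rot [ 3.142 -0.     0.086] F [ 0.6 -0.1  0.7] w 0.0177
```

View pics/e1.png

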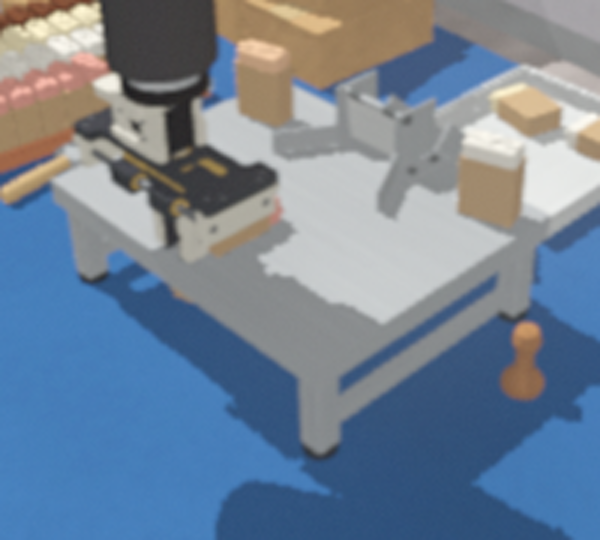

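Call:
carry_out([
  [[0, 0, 0, 0.25, 0, 0, -0.6], [0, 0, 0, 0.25, 0, 0, -0.6], [0, 0, 0, 0.25, 0, 0, -0.6], [0, 0, 0, 0.25, 0, 0, -0.6], [0, 0, 0, 0.25, 0, 0, -0.6], [0, 0, 0, 0.25, 0, 0, -0.6], [0, 0, 0, 0.25, 0, 0, -0.6], [0, 0, 0, 0.25, 0, 0, -0.6], [0, 0, 0, 0.25, 0, 0, -0.6], [0, 0, 0, 0.25, 0, 0, -0.6], [0, 0, 0, 0.25, 0, 0, -0.6], [0, 0, 0, 0.25, 0, 0, -0.6], [0, 0, 0, 0.25, 0, 0, -0.6], [0, 0, 0, 0.25, 0, 0, -0.6], [0, 0, 0, 0.25, 0, 0, -0.6], [0, 0, 0, 0.25, 0, 0, -0.6], [0, 0, 0, 0.25, 0, 0, -0.6], [0, 0, 0, 0.25, 0, 0, -0.6], [0, 0, 0, 0.25, 0, 0, -0.6], [0, 0, 0, 0, 0, 0, -0.6]],
])

```text
t: 16.98
eef_pos: [0.4873, 0.0323, 0.3046]
ee_rot: [3.142, -0.0, 0.086]
force: [-0.6, 0.8, 0.4]
width: 0.0178
```

Call:
carry_out([
  [[0, 0, 0, -0.5, 0, 0, -0.6], [0, 0, 0, -1, 0, 0, -0.6], [0, 0, 0, -0.5, 0, -1, -0.6], [0, 0, 0, -0.5, 0, -1, -0.6], [0, 0, 0, 0, 0, 0, -0.6], [0, 1, 0, 0, 0, 0, -0.6], [0, 1, 0, 0, 0, 0, -0.6], [0, 1, 0, 0, 0, 0, -0.6], [0, 0, 0, 0, 0, 0, -0.6]],
])

```text
t: 18.1
eef_pos: [0.4221, 0.0253, 0.3528]
ee_rot: [3.139, -0.416, 0.088]
force: [-0.1, -0.6, -0.3]
width: 0.0172
```

```bash
python3 - <<'E'
from h import *
tipC()
im,L=look('f1')
m=(L[...,2]>24)&(L[...,2]<36)&(L[...,0]>-265)&(L[...,0]<0)&(abs(L[...,1])<40)
k,l,st,c=cv2.connectedComponentsWithStats(m.astype(np.uint8))
for i in range(1,k):
        if st[i,4]>60:
            p=L[l==i]; print(c[i].round(),st[i,4],cv2.minAreaRect(p[:,:2].astype(np.float32)))
look('f1t','top',(150,100,200,180))
E
```

```text
t 18.1 tip C mm [-124.2   -1.8] h 69.9 q [ 0.59 -0.17 -0.91  0.43 -0.5   0.73] rot [ 3.139 -0.416  0.088] F [-0.1 -0.6 -0.3] w 0.0172
[245. 174.] 304 ((-80.00779724121094, 1.2048473358154297), (59.06310272216797, 82.05188751220703), 89.88212585449219)
```

View pics/f1.png

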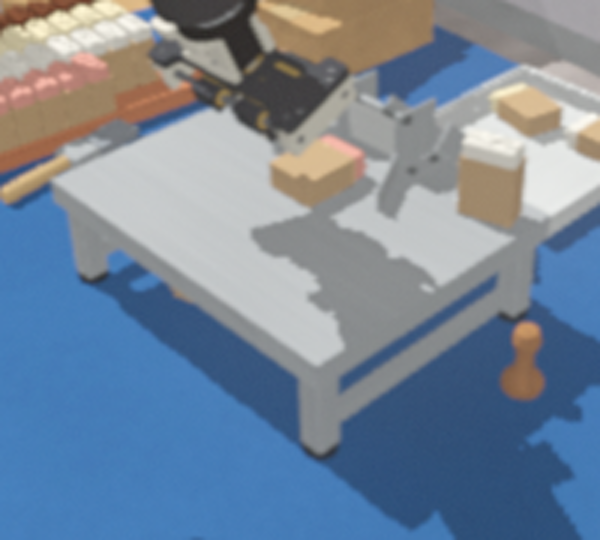

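View pics/f1t.png

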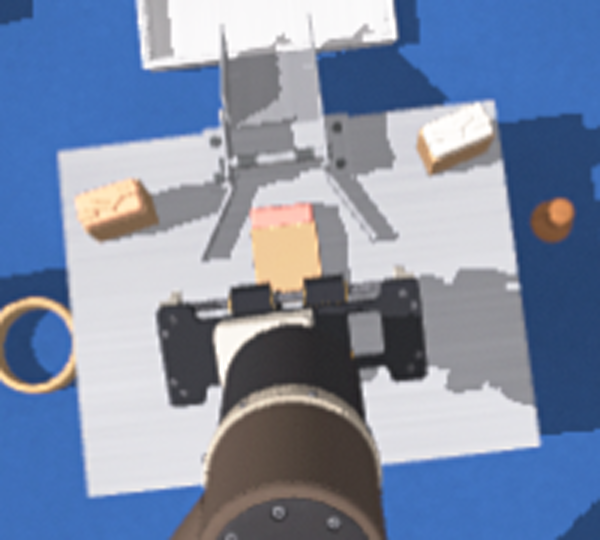

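Call:
carry_out([
  [[0, 0, 0, -0.5, 0, 0, -0.6], [0, 0, 0, -0.5, 0, 0, -0.6], [0, 0, 0, -0.4, 0, 0, -0.6], [0, 0, 0, 0, 0, 0, -0.6], [0, 0, 0, 0, 0, 0, -0.6]],
])

```text
t: 18.82
eef_pos: [0.3929, 0.0243, 0.3407]
ee_rot: [-3.141, -0.419, 0.086]
force: [0.5, -0.1, 0.2]
width: 0.0176
```

```bash
python3 - <<'E'
from h import *
tipC()
E
```

```text
t 18.825 tip C mm [-152.7    0. ] h 58.2 q [ 0.63 -0.22 -1.    0.48 -0.47  0.63] rot [-3.141 -0.419  0.086] F [ 0.5 -0.1  0.2] w 0.0176
```

Call:
carry_out([
  [[0, -1, 0, 0, 0, 0, -0.6], [0, 0, 0, 0.27, 0, 0.5, -0.6], [0, 0, 0, 0.27, 0, 0.5, -0.6], [0, 0, 0, 0.27, 0, 0.4, -0.6], [0, 0, 0, 0.27, 0, 0.4, -0.6], [0, 0, 0, 0, 0, 0, -0.6], [0, 0, 0, 0, 0, 0, -0.6]],
])

```text
t: 19.7
eef_pos: [0.4309, 0.0273, 0.3047]
ee_rot: [3.141, -0.279, 0.086]
force: [-0.5, -1.3, -0.6]
width: 0.0173
```

```bash
python3 - <<'E'
from h import *
tipC()
E
```

```text
t 19.7 tip C mm [-138.1   -0.4] h 13.5 q [ 0.57 -0.04 -0.86  0.26 -0.52  0.87] rot [ 3.141 -0.279  0.086] F [-0.5 -1.3 -0.6] w 0.0173
```

Call:
carry_out([
  [[0, 0, 0, 0.24, 0, 0.08, -0.6], [0, 0, 0, 0.24, 0, 0.08, -0.6], [0, 0, 0, 0.24, 0, 0.08, -0.6], [0, 0, 0, 0.24, 0, 0.08, -0.6], [0, 0, 0, 0.24, 0, 0.08, -0.6], [0, 0, 0, 0.24, 0, 0.08, -0.6], [0, 0, 0, 0.24, 0, 0.08, -0.6], [0, 0, 0, 0.24, 0, 0.08, -0.6], [0, 0, 0, 0.24, 0, 0.08, -0.6], [0, 0, 0, 0.24, 0, 0.08, -0.6], [0, 0, 0, 0.24, 0, 0.08, -0.6], [0, 0, 0, 0.24, 0, 0.08, -0.6], [0, 0, 0, 0.24, 0, 0.08, -0.6], [0, 0, 0, 0, 0, 0, -0.6], [0, 0, 0, 0, 0, 0, -0.6]],
])

```text
t: 21.58
eef_pos: [0.5127, 0.0344, 0.301]
ee_rot: [3.142, -0.279, 0.086]
force: [0.4, 0.1, -0.8]
width: 0.0176
```

```bash
python3 - <<'E'
from h import *
tipC()
im,L=look('g1')
look('g1t','top',(150,100,200,180))
E
```

```text
t 21.575 tip C mm [-56.   -0.5] h 9.9 q [ 0.49  0.11 -0.69  0.22 -0.52  1.  ] rot [ 3.142 -0.279  0.086] F [ 0.4  0.1 -0.8] w 0.0176
```

View pics/g1.png

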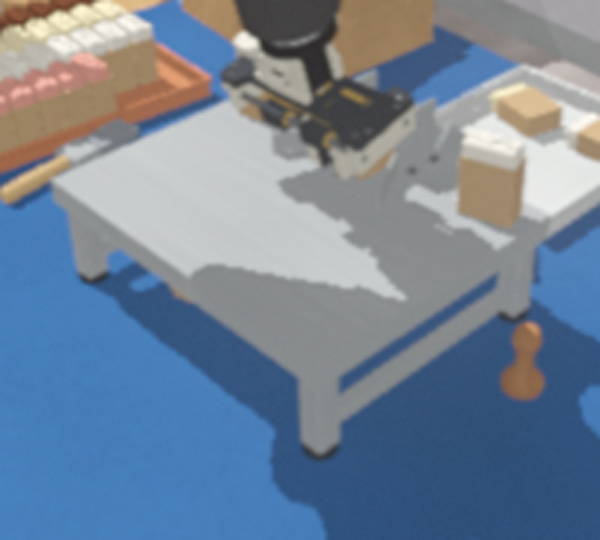

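View pics/g1t.png

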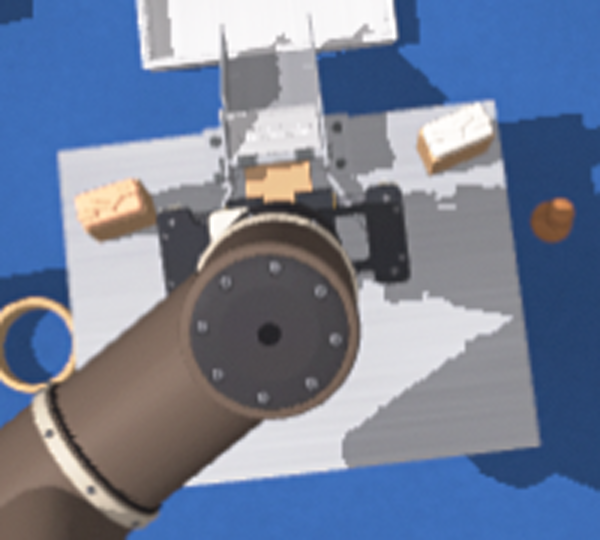

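Call:
carry_out([
  [[0, 0, 0, -0.96, 0, -0.28, -0.6], [0, 0, 0, -0.96, 0, -0.28, -0.6], [0, 0, 0, -0.96, 0, -0.28, -0.6], [0, 0, 0, 0, 0, 0, -0.6], [0, 0.8, 0, 0, 0, 0, -0.6], [0, 0.8, 0, 0, 0, 0, -0.6], [0, 0.8, 0, 0, 0, 0, -0.6], [0, 0, 0, 0, 0, 0, -0.6], [0, 0, 0, 0, 0, 0, -0.6]],
])

```text
t: 22.8
eef_pos: [0.4645, 0.0153, 0.3438]
ee_rot: [-3.115, -0.55, 0.085]
force: [-0.6, -0.1, -0.3]
width: 0.0178
```

```bash
python3 - <<'E'
from h import *
tipC(); look('g2')
E
```

```text
t 22.8 tip C mm [-61.7 -10.7] h 72.1 q [ 0.37 -0.09 -1.02  0.84 -0.16  0.5 ] rot [-3.115 -0.55   0.085] F [-0.6 -0.1 -0.3] w 0.0178
```

View pics/g2.png

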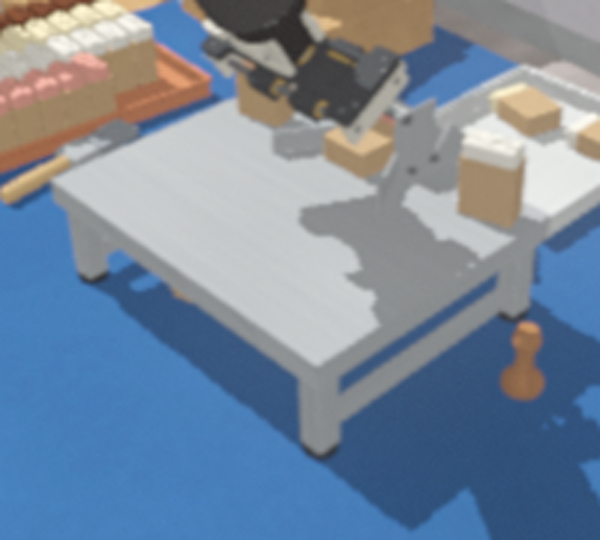

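```bash
cat >> h.py <<'E'
from scipy.spatial.transform import Rotation as Q
def plan(tx,ty,h,tilt_deg):
    s=arm.get_state(); M=Q.from_euler('xyz',s['ee_rot']); 
    D=Q.from_euler('z',th)*Q.from_euler('x',np.pi)
    D=D*Q.from_euler('y',np.radians(tilt_deg))
    rv=np.degrees((M.inv()*D).as_rotvec())/8
    p=np.array(s['eef_pos']); w=np.r_[O+R.T@np.array([tx,ty])/1000,.12+h/1000]
    tgt=w-.178*D.as_matrix()[:,2]
    print('turn',rv.round(2),'TCP tgt',tgt.round(4),'shift units after turn',(D.as_matrix().T@(tgt-p)/.025).round(2))
E
python3 - <<'E'
from h import *
plan(-80,0,40,24); plan(-80,0,9,24)
E
```

```text
turn [-0.18 -0.94 -0.01] TCP tgt [0.4655 0.0306 0.3226] shift units after turn [-0.26 -0.59  0.81]
turn [-0.18 -0.94 -0.01] TCP tgt [0.4655 0.0306 0.2916] shift units after turn [-0.76 -0.59  1.94]
```

Call:
carry_out([
  [[-0.18, -0.94, 0, 0, 0, 0, -0.6], [0, 0, 0, 0, 0, 0, -0.6], [0, 0, 0, 0, 0, 0, -0.6]],
])

```text
t: 23.22
eef_pos: [0.4704, 0.01, 0.348]
ee_rot: [3.134, -0.487, 0.086]
force: [-0.3, -0.6, 0.7]
width: 0.0175
```

```bash
python3 - <<'E'
from h import *
tipC();plan(-80,0,40,24); plan(-80,0,9,24)
E
```

```text
t 23.225 tip C mm [-66.1 -22.5] h 70.7 q [ 0.45 -0.08 -0.91  0.57 -0.33  0.7 ] rot [ 3.134 -0.487  0.086] F [-0.3 -0.6  0.7] w 0.0175
turn [ 0.06 -0.49 -0.02] TCP tgt [0.4655 0.0306 0.3226] shift units after turn [-0.52 -0.84  0.88]
turn [ 0.06 -0.49 -0.02] TCP tgt [0.4655 0.0306 0.2916] shift units after turn [-1.03 -0.84  2.01]
```

Call:
carry_out([
  [[0.06, -0.49, 0, 0, 0, 0, -0.6], [0, 0, 0, -0.5, -0.8, 0, -0.6], [0, 0, 0, 0, 0, 0, -0.6], [0, 0, 0, 0, 0, 0, -0.6]],
])

```text
t: 23.72
eef_pos: [0.4569, 0.0275, 0.3429]
ee_rot: [-3.14, -0.417, 0.083]
force: [0.2, -0.3, -0.3]
width: 0.0174
```

```bash
python3 - <<'E'
from h import *
tipC();plan(-75,0,40,24); plan(-75,0,9,24)
E
```

```text
t 23.725 tip C mm [-89.   -2.5] h 60.2 q [ 0.54 -0.08 -0.87  0.43 -0.44  0.76] rot [-3.14  -0.417  0.083] F [ 0.2 -0.3 -0.3] w 0.0174
turn [ 0.01  0.01 -0.03] TCP tgt [0.4704 0.031  0.3226] shift units after turn [ 0.17 -0.09  0.97]
turn [ 0.01  0.01 -0.03] TCP tgt [0.4704 0.031  0.2916] shift units after turn [-0.33 -0.09  2.1 ]
```

Call:
carry_out([
  [[0, 0, 0, -0.33, -0.08, 0.5, -0.6], [0, 0, 0, 0, 0, 0.6, -0.6], [0, 0, 0, 0, 0, 0.6, -0.6], [0, 0, 0, 0, 0, 0.4, -0.6], [0, 0, 0, 0, 0, 0, -0.6], [0, 0, 0, 0, 0, 0, -0.6]],
])

```text
t: 24.48
eef_pos: [0.4705, 0.0306, 0.2919]
ee_rot: [-3.139, -0.417, 0.081]
force: [-0.8, 0.2, -0.4]
width: 0.0175
```

```bash
python3 - <<'E'
from h import *
tipC();look('i1')
E
```

```text
t 24.475 tip C mm [-75.2  -0.5] h 9.1 q [ 0.45  0.02 -0.99  0.7  -0.22  0.55] rot [-3.139 -0.417  0.081] F [-0.8  0.2 -0.4] w 0.0175
```

View pics/i1.png

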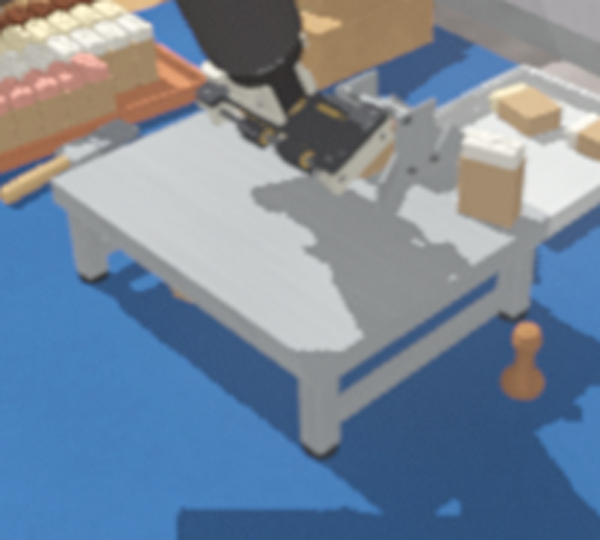

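Call:
carry_out([
  [[0, 0, 0, 0.23, 0, 0.1, -0.6], [0, 0, 0, 0.23, 0, 0.1, -0.6], [0, 0, 0, 0.23, 0, 0.1, -0.6], [0, 0, 0, 0.23, 0, 0.1, -0.6], [0, 0, 0, 0.23, 0, 0.1, -0.6], [0, 0, 0, 0.23, 0, 0.1, -0.6], [0, 0, 0, 0.23, 0, 0.1, -0.6], [0, 0, 0, 0.23, 0, 0.1, -0.6], [0, 0, 0, 0, 0, 0, -0.6], [0, 0, 0, 0, 0, 0, -0.6]],
])

```text
t: 25.78
eef_pos: [0.5203, 0.0351, 0.2918]
ee_rot: [-3.139, -0.417, 0.082]
force: [0.4, -0.4, -0.1]
width: 0.0176
```

```bash
python3 - <<'E'
from h import *
tipC();look('j1'); plan(-20,-1,9,24);plan(-20,-1,10,30)
E
```

```text
t 25.775 tip C mm [-25.4  -0.4] h 9.1 q [ 0.43  0.1  -0.87  0.6  -0.24  0.66] rot [-3.139 -0.417  0.082] F [ 0.4 -0.4 -0.1] w 0.0176
turn [ 0.    0.02 -0.04] TCP tgt [0.5253 0.0349 0.2916] shift units after turn [0.18 0.02 0.09]
turn [ 0.    0.77 -0.04] TCP tgt [0.5088 0.0334 0.2842] shift units after turn [-0.55  0.02  0.04]
```

View pics/j1.png

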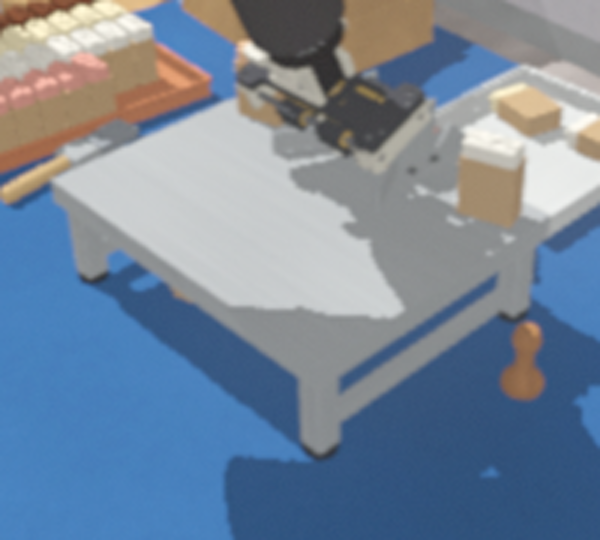

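Call:
carry_out([
  [[0, 0, 0, 0.14, 0, 0.06, -0.6], [0, 0, 0, 0.14, 0, 0.06, -0.6], [0, 0, 0, 0.14, 0, 0.06, -0.6], [0, 0, 0, 0.14, 0, 0.06, -0.6], [0, 0, 0, 0.14, 0, 0.06, -0.6], [0, 0, 0, 0.14, 0, 0.06, -0.6], [0, 0, 0, 0, 0, 0, -0.6], [0, 0, 0, 0, 0, 0, -0.6], [0, 0, 0, 0, 0, 0, -0.6], [0, 0, 0, 0, 0, 0, -0.6]],
])

```text
t: 27.08
eef_pos: [0.5431, 0.037, 0.2922]
ee_rot: [-3.139, -0.417, 0.082]
force: [0.5, -0.3, -0.2]
width: 0.0178
```

```bash
python3 - <<'E'
from h import *
tipC();look('k1');look('k1t','top',(150,20,200,180))
E
```

```text
t 27.075 tip C mm [-2.5 -0.5] h 9.4 q [ 0.43  0.14 -0.81  0.55 -0.26  0.72] rot [-3.139 -0.417  0.082] F [ 0.5 -0.3 -0.2] w 0.0178
```

View pics/k1.png

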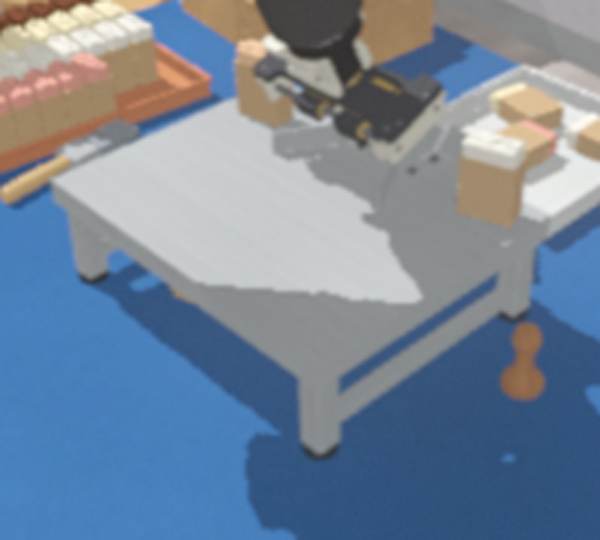

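View pics/k1t.png

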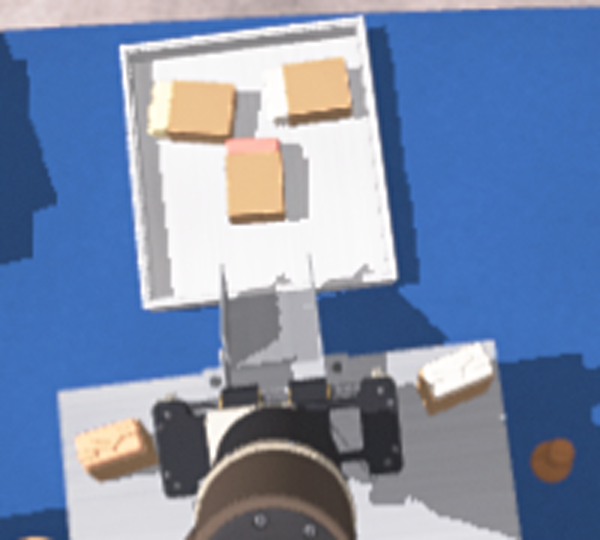

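Call:
carry_out([
  [[0, 0, 0, -0.23, 0, -0.1, -0.6], [0, 0, 0, -0.46, 0, -0.2, -0.6], [0, 0, 0, -0.46, 0, -0.2, -0.6], [0, 0, 0, -0.46, 0, -0.2, -0.6], [0, 0, 0, -0.46, 0, -0.2, -0.6], [0, 0, 0, -0.46, 0, -0.2, -0.6], [0, 0, 0, 0, 0, 0, -0.6], [0, 0, 0, 0.2, 0, -0.46, -0.6], [0, 0, 0, 0.2, 0, -0.46, -0.6], [0, 0, 0, 0.4, 0, -0.9, -0.6], [0, 0, 0, 0.4, 0, -0.9, -0.6], [0, -1, 0, 0, 0, 0, -0.6], [0, -1, 0, 0, 0, 0, -0.6], [0, -1, 0, 0, 0, 0, -0.6], [0, 0, 0, -1, 0, 0, -0.6], [0, 0, 0, -1, 0, 0, -0.6], [0, 0, 0, 0, 0, 0, -0.6]],
])

```text
t: 29.3
eef_pos: [0.4237, 0.027, 0.3662]
ee_rot: [-3.139, 0.002, 0.083]
force: [0.1, -0.2, 0.9]
width: 0.0177
```

```bash
python3 - <<'E'
from h import *
tipC();im,L=look('l1');im,L2=look('l1t','top',(150,50,200,180))
for n,X in(('side',L),('top',L2)):
    P=X[(X[...,2]>75)&(X[...,2]<100)&(X[...,0]>-60)&(X[...,0]<60)&(abs(X[...,1])<190)]
    for sg in(1,-1):
        q=P[P[:,1]*sg>90]; print(n,sg,len(q),q.min(0).round() if len(q) else '',q.max(0).round() if len(q) else '')
    f=X[(X[...,2]>8)&(X[...,2]<52)&(abs(X[...,0])<40)&(abs(X[...,1])<34)]
    if len(f): print(n,'flap',len(f),[(round(float(a)),round(float(b))) for a,b in f[::max(1,len(f)//10),[0,2]]])
E
```

```text
t 29.3 tip C mm [-194.7    0.5] h 68.2 q [ 0.53 -0.03 -0.56 -0.   -1.04  1.13] rot [-3.139e+00  2.000e-03  8.300e-02] F [ 0.1 -0.2  0.9] w 0.0177
side 1 67 [-41. 112.  75.] [-12. 152.  87.]
side -1 131 [ -20. -181.   75.] [  16. -125.   86.]
side flap 160 [(-5, 51), (-4, 48), (-3, 39), (-1, 42), (-3, 45), (-2, 45), (0, 17), (1, 18), (0, 24), (1, 13)]
top 1 219 [-42. 112.  75.] [-10. 167.  87.]
top -1 242 [ -20. -179.   75.] [  18. -124.   86.]
top flap 29 [(2, 26), (1, 36), (1, 30), (3, 21), (3, 17), (3, 14), (1, 37), (1, 31), (1, 28), (3, 18), (3, 14), (3, 20), (3, 17), (3, 17), (3, 12)]
```

View pics/l1.png

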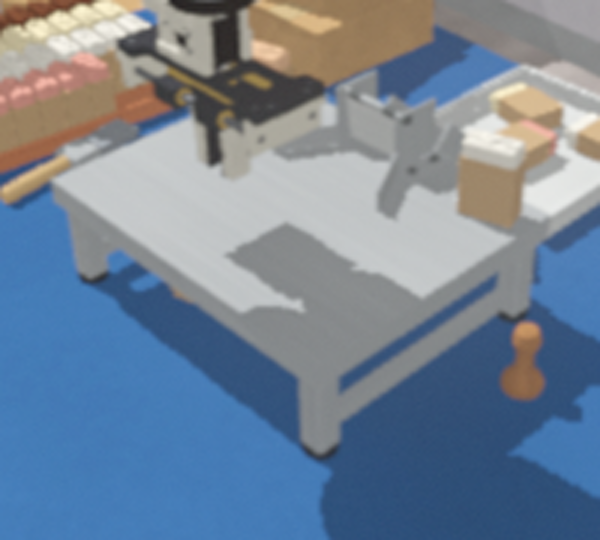

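View pics/l1t.png

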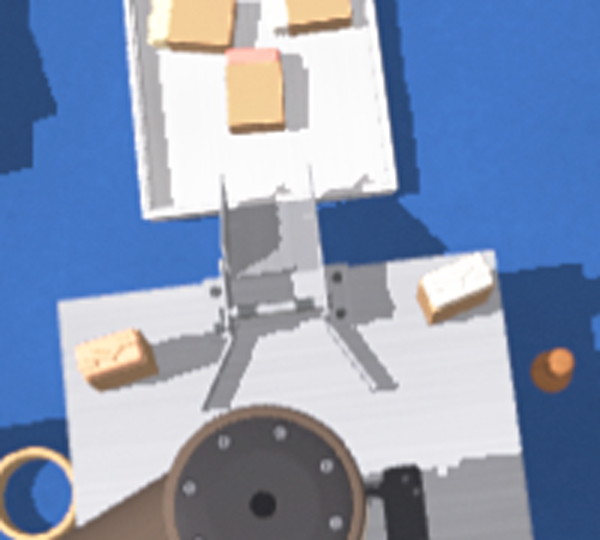

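The bar lies flat in the pan, the flap hangs shut and the bystanders have not moved. The fingers are clear, 68 mm above the deck, so I am handing in.

```bash
python3 -c "
from station import arm
print(arm.job_done())"
```

```text
the job is handed in; nothing more can be done
None
```

The soap bar is in the catch pan and the flap is shut. I handed the job in at about 29 s of the 72 s allowed.

**What I did:** I pushed the bar sideways onto the chute's middle line with two fingertips, which also squared it up. I then pushed it from behind between the wings, under the flap and over the brink, and drew the fingers back out. The bar stayed flat on the deck throughout.

**Last checks:**
- **Bar:** it lies flat in the pan in both the side and top pictures.
- **Flap:** its depth points run from about x = -4 mm near the hinge to about +3 mm at the lower edge, so it hangs shut.
- **Bystanders:** the two standing bars measure within about 1–2 mm of where they started. The stamp, tape and brush look unmoved in the pictures. I did not re-check the jar, but the arm never went near it.
- **Forces:** the readings at the end of each move stayed under about 2 N.

**What went differently:**
- **Finger lean:** the suggested 35° lean could not be reached near the bar because joint 3 was at its limit. That left the tool off to one side above the bar, touching nothing. I went back to a 24° lean, which I worked out would still clear the hinge tube, and it did.
- **Chute position:** the network's chute points disagreed by up to about 10 mm with the position I fitted from depth. I used the fitted one, which matched the cheek plates and wings to about 2 mm.

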